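# Tip kiln posts into the empty compartment

### The arm

A 7-joint arm with a two-finger parallel gripper is mounted at the origin on a cart in front of the work surface, level with it; the furniture and walls round the work are solid. World frame = base frame: x ahead of the robot, y to its left, z up, the work surface at z = 0. Lengths are in m, angles in rad, forces in N, time in s.
With the tool pointing down it reaches from about 0.4 to 0.875 m from the base axis. Payload 19.3 kg.
Tool frame: the origin (TCP) lies at the very end of the fingers, on their centre line; the grasp point (between the pads) lies 19 mm behind it; z points along the fingers, y is the direction in which the jaws open and shut (so a half turn about z gives the same grasp; the last joint's range is limited). The gripper opens to 85 mm and grips with 20 to 120 N. Pads are 22 mm wide; open, the fingers measure 114 mm over their backs; the gripper's body (76 mm by 85 mm) begins 54 mm behind the grasp point. The pads swing forward as they close: fully open they stand 13 mm farther back than shut.
Start: joints at [-1.199, 0.521, -0.036, 1.599, 0.021, 1.021, -0.113], TCP at [0.267, 0.565, 0.231] pointing down, gripper open.
Joint ranges: [-2.91, 2.91], [-0.3, 2.13], [-1.5, 1.42], [0.17, 2.43], [-1.26, 4.41], [0.16, 1.93], [-2.52, 2.52]. Speed limits (rad/s): [1.89, 1.89, 2.39, 2.39, 3.01, 3.01, 3.01].

### API

Orientations are given as [roll, pitch, yaw] about the fixed x, y, z axes, in that order (R = Rz(yaw) Ry(pitch) Rx(roll)).
In Python, from workcell import telemetry, imaging, ticket gives the robot as it stands.
- The arm moves only by the tool carry_out, never from a script. Its argument "series" is a list of rows, each a list of 7 numbers: the shift along the tool's x, y, z in m, then the turn, a rotation vector about the tool's x, y, z in rad, then the closure in counts, from 0 (fully open) to 255 (shut). In form: [[tx, ty, tz, ax, ay, az, jaw], ...]. A call has 1 to 10 rows; each row is the pose to reach, as a shift and turn from the pose commanded when the call began, along the tool's axes at that moment; what a row does not reach only later rows make up. A row lasts 1/8 s, in which the tool goes at most 62.5 mm and 10.7 degrees, less where a joint would pass 70% of its speed; a pose out of reach is approached as far as the arm can. A call with a gripper value outside its range is refused whole. The fingers move at their own pace and stop on an object; "force" is the grip in N (left out, the last holds). Time passes only in rows, so rows that repeat a pose let the fingers close. It gives the time, the measured TCP pose, the force and the opening at its end, in the units of the state.
- telemetry.observe(): the state, without advancing time (a new reading comes with each control period).
- imaging.grab_frame(name): name is "side" or "top"; returns (picture, depth): 400x640x3 uint8, blue, green, red; 400x640 float32, m along the optical axis (not along the pixel's ray), 0 where there is no reading.
- imaging.camera_info(name): a dict with "mtx" (3x3 intrinsics, pixels), "dist_coeffs" ([k1, k2, p1, p2, k3] as OpenCV has them; the pictures are not rectified), "extrinsics" (4x4, takes a point from camera to world coordinates). Camera axes: x right, y down, z forward; pixel columns grow to the right and rows downward; lengths in m; the calibration is good to about 2 mm. A picture is of the moment at which its call begins. camera_info takes no time and is no camera call.
- ticket.job_done(): hands the job in, once; it reports no verdict.
The state is a dict: "clock": time; "qpos": joint angles; "qd": joint speeds; "joint_efforts": joint torques, N m; "position": TCP position; "tool_rot": TCP orientation; "force": force on the tool from outside, world axes, zero at the start; "moment": the same for the moment, N m; "grip_width": finger opening in m.
Only numpy, scipy, OpenCV 4.12 (cv2) and the standard library are available. Lean on these libraries where they do the work, as an engineer would, in place of code of your own. Each camera call takes 0.05 s, during which the arm holds its last target.

### The job

Slide the carriage along its rods until its trough faces the empty, cork-lined compartment of the divided tray, then use the wooden handle to tip the trough so that all three kiln posts roll into that compartment, and let the trough back down to rest. Do not touch the posts with the gripper, and leave the stamp, the ring cutter and the things standing round about where they are.

Things in the scene. Friction and masses are not known exactly. Their poses are not given: they have to be found in the camera images.
- tipper: Fixed stand of the tipping station: two plywood end plates, 424 mm apart, joined by two horizontal steel rods 86 mm up. Origin on the bench midway between the plates. Its x axis is the way the trough empties (towards the tray), its y axis runs along the rods, z up. Stands at any small yaw.
- carriage (a joint): Place of the plywood carriage along the rods, m, growing along the stand's +y: 0 = where it is parked at first (60 mm to the -y side of the stand's middle), limits -0.088 and 0.208. It is pushed or pulled sideways by hand (about 3 N, it stays where it is left) and carries the trough, so moving the handle sideways moves all of it.
- trough (a joint): Tip angle, rad, about a level pivot along the stand's y, at the stand's x = 0, 125 mm above the bench: 0 = at rest (floor slopes 6 degrees down to the back, posts against the back wall), 0.75 = stop, nose down 37 degrees. Takes 3 to 5 N at the handle; a light spring and its weight return it if let go. Posts roll from 0.1 on; all roll out above 0.5.
- handle (a point): Middle of the dark wooden knob (24 mm in diameter, 42 mm high, on a 12 mm rod with 45 mm free below it) upright at the trough's back end: 109 mm behind the pivot and 106 mm above the floor in the trough's tilted frame. Tipping moves it on a 152 mm arc about the pivot, forward and up, leaning forward. Its axes: x along the floor to the nose, y along the rods.
- lip (a point): Middle of the trough's open front edge, on its floor, 86 mm ahead of the pivot. The sheet-metal trough is 86 mm wide inside, with walls 32 mm high; posts leave over this edge along the stand's +x and fall within about 100 mm of it.
- tray: Fixed wooden tray beyond the stand: three compartments in a row along its y, each 130 (x) by 112 mm (y) inside, 118 mm between centres, floor 8 mm, front wall and dividers 6 mm thick with tops 52 mm above the bench, back wall 86 mm. Origin on the bench under its centre; axes parallel to the stand's. One is empty, the others hold the stamp and the ring cutter.
- pad: Thin cork pad, 122 x 104 x 3 mm, fixed on the floor in the middle of the empty compartment: the target. Origin at the centre of its underside, 8 mm above the bench; x and y axes as the tray's.
- post_0: Kiln post: off-white ceramic roller, 26 mm in diameter, 70 mm long. Origin at its centre; its own y axis is its length. At first it lies across the trough, at the back.
- post_1: A like kiln post, the middle one.
- post_2: A like kiln post, the foremost.
- stamp: Small plaster stamp, 42 mm across, 52 mm high, standing in one of the other compartments. Origin under its centre.
- ring_cutter: Tin ring cutter, 66 mm in diameter, 30 mm high, lying in the remaining compartment. Origin under its centre.
- bisque_cup: Bystander: off-white cup, 66 mm in diameter, 74 mm high. Origin under its centre.
- jar_a: Bystander: screw-top jar, 58 mm in diameter, 74 mm high. Origin under its centre.
- glazed_bowl: Bystander: small bowl, 68 mm in diameter, 47 mm high. Origin under its centre.

How it is judged:
By the outcome, as a careful person would: the job done as asked, in the order asked, and still so for the second after the job is handed in, with the robot touching nothing.
It also fails if it takes over 48 s, if anything falls off the work surface, if the arm or the gripper's body presses on something with over 40 N, if the wrist force passes 120 N, or if a joint passes its speed limit or range.

## Working session

There is one attempt and no reset: what is moved stays moved. The work goes in short steps, Python scripts to look and compute and a tool call to move; the robot and the scene stay as the last step left them, time stands still between calls to the robot, and variables do not carry over. Pictures are saved under pics/ and viewed, and the job is handed in when it is done.

Besides the shell and the picture viewer there is one more tool, called after "Call:" as name(argument=value, ...), one argument or row to a line, values as JSON. carry_out: Moves the arm, as the interface text tells. Its arguments: {"type":"object","properties":{"series":{"type":"array"},"force":{"type":"number"}},"required":["series"]}

```bash
mkdir -p pics; ls; python3 - <<'E'
from workcell import telemetry, imaging
import cv2,numpy as np
for n in ("side","top"):
    p,d=imaging.grab_frame(n); cv2.imwrite(f"pics/{n}0.png",p); np.save(f"{n}0.npy",d)
    i=imaging.camera_info(n); print(n,i)
print(telemetry.observe())
E
```

```text
pics
side {'mtx': array([[449.78328607,   0.        , 317.08693315],
       [  0.        , 449.78328607, 198.72663946],
       [  0.        ,   0.        ,   1.        ]]), 'dist_coeffs': array([-0.00994204,  0.        ,  0.        ,  0.        ,  0.        ]), 'extrinsics': array([[ 0.88351407,  0.30981084, -0.35131201,  1.04418635],
       [ 0.46787272, -0.61944063,  0.63038752, -0.84295445],
       [-0.02231605, -0.72132555, -0.69223656,  1.07573632],
       [ 0.        ,  0.        ,  0.        ,  1.        ]])}
top {'mtx': array([[486.3707786 ,   0.        , 316.62012106],
       [  0.        , 486.3707786 , 202.5076669 ],
       [  0.        ,   0.        ,   1.        ]]), 'dist_coeffs': array([-0.09454295,  0.        ,  0.        ,  0.        ,  0.        ]), 'extrinsics': array([[-0.01154188, -0.98735185,  0.15812374,  0.32652969],
       [-0.99985252,  0.00938454, -0.01438327,  0.0286661 ],
       [ 0.01271743, -0.15826643, -0.98731454,  1.78787755],
       [ 0.        ,  0.        ,  0.        ,  1.        ]])}
{'clock': 0.1, 'qpos': array([-1.19919825,  0.52196243, -0.03633521,  1.599937  ,  0.02122881,
        1.02106842, -0.11280827]), 'qd': array([-0.00084948, -0.0024975 ,  0.00071502, -0.00076956, -0.00051756,
        0.00145723,  0.00135293]), 'joint_efforts': array([ 5.17171153e-03, -9.28481483e+01,  1.98481277e+00, -3.70534337e+01,
        1.81467837e-02,  5.37257380e-03, -5.20386038e-05]), 'position': array([0.26713843, 0.564716  , 0.23078321]), 'tool_rot': array([-3.14060719e+00,  8.81469797e-05,  2.69979692e+00]), 'force': array([-0.18598706, -0.10075877,  0.39344701]), 'moment': array([ 0.03693104,  0.00307855, -0.00564742]), 'grip_width': 0.08544029135627719}
```

View pics/side0.png

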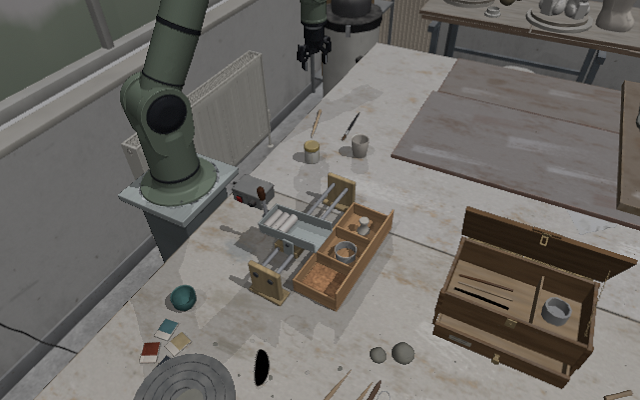

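View pics/top0.png

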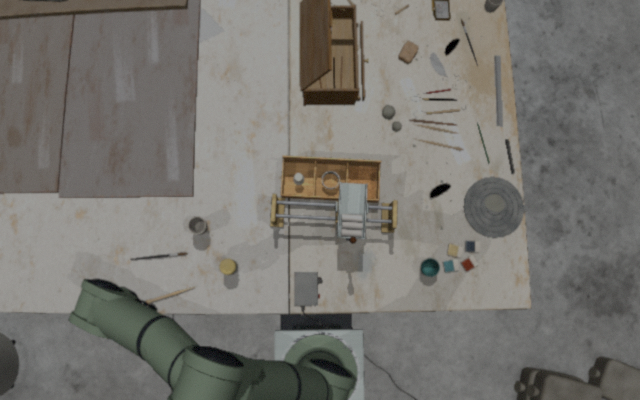

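```bash
cat > h.py <<'E'
import numpy as np,cv2
from workcell import imaging,telemetry
def cloud(n,d):
    i=imaging.camera_info(n);h,w=d.shape
    u,v=np.meshgrid(np.arange(w),np.arange(h))
    q=cv2.undistortPoints(np.stack([u,v],-1).reshape(-1,1,2).astype(np.float64),i["mtx"],i["dist_coeffs"]).reshape(h,w,2)
    P=np.concatenate([q*d[...,None],d[...,None]],-1)
    E=i["extrinsics"]; P=P@E[:3,:3].T+E[:3,3]; P[d==0]=np.nan
    return P
def proj(n,X):
    i=imaging.camera_info(n);E=np.linalg.inv(i["extrinsics"])
    return cv2.projectPoints(np.asarray(X,float).reshape(-1,1,3),cv2.Rodrigues(E[:3,:3])[0],E[:3,3],i["mtx"],i["dist_coeffs"])[0].reshape(-1,2)
E
python3 - <<'E'
from h import *
for n,(r0,r1,c0,c1) in dict(side=(165,315,220,400),top=(145,280,260,410)).items():
    p=cv2.imread(f"pics/{n}0.png");cv2.imwrite(f"pics/{n}0z.png",cv2.resize(p[r0:r1,c0:c1],None,fx=4,fy=4,interpolation=cv2.INTER_CUBIC))
    P=cloud(n,np.load(f"{n}0.npy"))
    pts=dict(side=[(262,193),(268,205),(285,240),(254,280),(342,190),(365,222),(345,245),(322,275),(312,150),(240,185)],top=[(351,239),(275,212),(393,216),(365,180),(331,178),(298,178),(306,290),(353,210)])[n]
    for u,v in pts: print(n,u,v,P[v,u].round(3))
E
```

```text
side 262 193 [ 0.465 -0.117  0.225]
side 268 205 [ 0.359  0.039 -0.005]
side 285 240 [ 0.564 -0.171  0.134]
side 254 280 [ 0.518 -0.275  0.047]
side 342 190 [0.588 0.146 0.071]
side 365 222 [0.708 0.059 0.057]
side 345 245 [ 0.68  -0.023  0.018]
side 322 275 [ 0.667 -0.151  0.013]
side 312 150 [0.394 0.297 0.065]
side 240 185 [0.262 0.026 0.058]
top 351 239 [ 0.455 -0.102  0.242]
top 275 212 [0.563 0.149 0.113]
top 393 216 [ 0.544 -0.261  0.115]
top 365 180 [ 0.695 -0.179  0.009]
top 331 178 [ 0.705 -0.052  0.003]
top 298 178 [0.695 0.07  0.056]
top 306 290 [0.293 0.044 0.063]
top 353 210 [ 0.566 -0.121  0.124]
```

View pics/side0z.png

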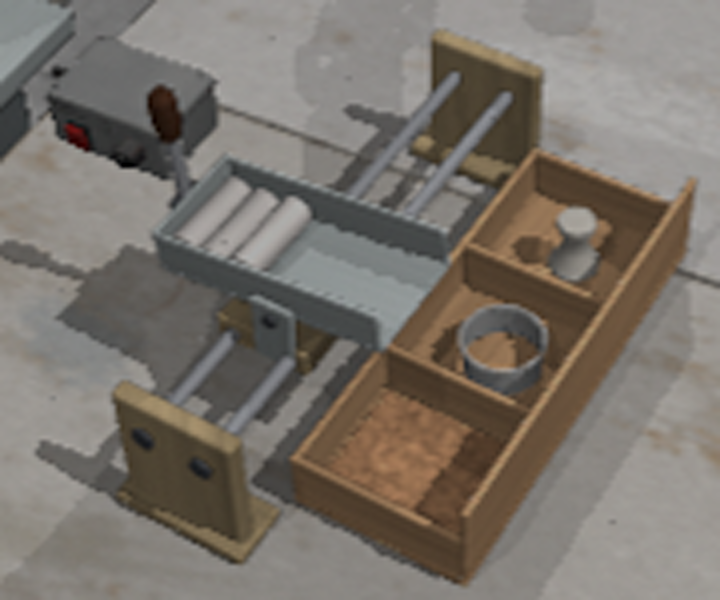

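View pics/top0z.png

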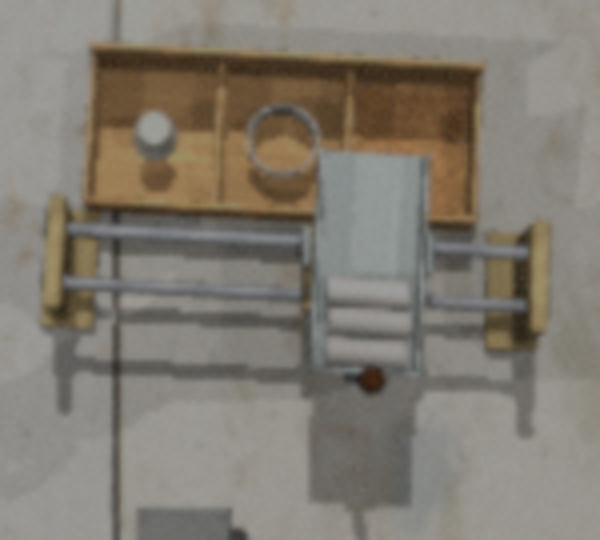

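```bash
python3 - <<'E'
from h import *
C={n:cloud(n,np.load(f"{n}0.npy")) for n in("side","top")}
I={n:cv2.imread(f"pics/{n}0.png").astype(int) for n in C}
for n,P in C.items():
    # knob: z .19-.27
    m=(P[...,2]>.195)&(P[...,2]<.27)&(abs(P[...,0]-.46)<.05)&(abs(P[...,1]+.11)<.06)
    q=P[m];print(n,'knob',m.sum(),np.nanmean(q,0).round(3),q.min(0).round(3),q.max(0).round(3))
    for nm,y0,y1 in(("pL",.1,.2),("pR",-.33,-.22)):
        m=(P[...,2]>.09)&(P[...,2]<.14)&(P[...,1]>y0)&(P[...,1]<y1)&(P[...,0]>.45)&(P[...,0]<.62)
        q=P[m];print(n,nm,m.sum(),q.mean(0).round(3),q.min(0).round(3),q.max(0).round(3))
    # tray back wall top ~ .086
    m=(P[...,2]>.076)&(P[...,2]<.1)&(P[...,0]>.68)&(P[...,0]<.82)&(abs(P[...,1]+.05)<.3)
    q=P[m];print(n,'back',m.sum(),q.mean(0).round(3),q[q[:,1].argmin()].round(3),q[q[:,1].argmax()].round(3));print(np.degrees(np.arctan(np.polyfit(q[:,1],q[:,0],1)[0])))
    # trough: z .12-.17 floor/walls
    m=(P[...,2]>.105)&(P[...,2]<.19)&(P[...,0]>.45)&(P[...,0]<.66)&(P[...,1]>-.2)&(P[...,1]<-.03)
    q=P[m];print(n,'trough',m.sum(),q.min(0).round(3),q.max(0).round(3))
    for x0 in np.arange(.46,.65,.03):
        s=q[(q[:,0]>x0)&(q[:,0]<x0+.03)]; 
        if len(s):print('  ',round(x0,2),np.percentile(s[:,1],[2,98]).round(3),np.median(s[:,2]).round(3))
E
```

```text
side knob 105 [ 0.461 -0.116  0.223] [ 0.445 -0.123  0.196] [ 0.469 -0.103  0.241]
side pL 241 [0.577 0.147 0.106] [0.533 0.103 0.09 ] [0.62  0.166 0.121]
side pR 372 [ 0.559 -0.27   0.108] [ 0.506 -0.283  0.09 ] [ 0.606 -0.222  0.121]
side back 282 [ 0.762 -0.072  0.083] [ 0.754 -0.236  0.077] [0.773 0.124 0.084]
3.527158228002357
side trough 2260 [ 0.458 -0.178  0.106] [ 0.66  -0.063  0.189]
   0.46 [-0.16  -0.068] 0.141
   0.49 [-0.163 -0.068] 0.139
   0.52 [-0.164 -0.07 ] 0.142
   0.55 [-0.176 -0.071] 0.128
   0.58 [-0.175 -0.073] 0.128
   0.61 [-0.169 -0.075] 0.131
   0.64 [-0.17  -0.077] 0.133
top knob 42 [ 0.453 -0.107  0.234] [ 0.443 -0.119  0.213] [ 0.464 -0.097  0.247]
top pL 195 [0.574 0.147 0.109] [0.529 0.101 0.09 ] [0.62  0.168 0.128]
top pR 193 [ 0.552 -0.26   0.109] [ 0.503 -0.279  0.09 ] [ 0.602 -0.22   0.125]
top back 210 [ 0.76  -0.053  0.084] [ 0.75  -0.231  0.079] [0.775 0.127 0.082]
3.512039348655108
top trough 1594 [ 0.46  -0.173  0.107] [ 0.66  -0.059  0.173]
   0.46 [-0.155 -0.063] 0.139
   0.49 [-0.158 -0.065] 0.139
   0.52 [-0.159 -0.067] 0.141
   0.55 [-0.168 -0.06 ] 0.125
   0.58 [-0.164 -0.065] 0.127
   0.61 [-0.163 -0.072] 0.13
   0.64 [-0.165 -0.074] 0.133
```

```bash
cat > ov.py <<'E'
from h import *
def draw(n,img,O,yaw,tray,q,th,tag,crop):
    c,s=np.cos(yaw),np.sin(yaw);R=np.array([[c,-s,0],[s,c,0],[0,0,1]]);O=np.array([*O,0]);T=np.array([*tray,0])
    L=[]
    def poly(pts,o,col): L.append((np.array(pts)@R.T+o,col))
    for z,x0,x1 in((.052,-.071,.071),):
        poly([(x0,-.18,z),(x1,-.18,z),(x1,.18,z),(x0,.18,z),(x0,-.18,z)],T,(255,255,0))
    poly([(.071,-.18,.086),(.071,.18,.086)],T,(255,0,255))
    for y in(-.059,.059): poly([(-.071,y,.052),(.065,y,.052)],T,(255,255,0))
    a=th-np.radians(6) # nose-down rotation
    def tr(p): 
        x,y,z=p; return (x*np.cos(a)+z*np.sin(a), y-.06+q, .125-x*np.sin(a)+z*np.cos(a))
    for y in(-.043,.043):
        poly([tr((x,y,z)) for x,z in((-.109,.032),(.086,.032),(.086,0),(-.109,0))],O,(0,255,0))
    poly([tr((.086,y,0)) for y in(-.043,.043)],O,(0,255,0))
    poly([tr((-.109,0,z)) for z in(.04,.085,.106,.127)],O,(0,0,255))
    for y in(-.212,.212): poly([(-.05,y,.086),(.05,y,.086)],O,(0,200,255))
    r0,r1,c0,c1=crop;k=4
    im=cv2.resize(img[r0:r1,c0:c1],None,fx=k,fy=k,interpolation=cv2.INTER_CUBIC)
    for P,col in L:
        u=(proj(n,P)-[c0,r0]+.5)*k
        cv2.polylines(im,[u.round().astype(int)],False,col,1)
    cv2.imwrite(f"pics/{n}_{tag}.png",im)
CR=dict(side=(165,315,220,400),top=(145,280,260,410))
E
python3 - <<'E'
from ov import *
for n in CR: draw(n,cv2.imread(f"pics/{n}0.png"),(.568,-.058),-.0613,(.694,-.0495),0,0,"ov1",CR[n])
E
```

```text
(no output)
```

View pics/side_ov1.png

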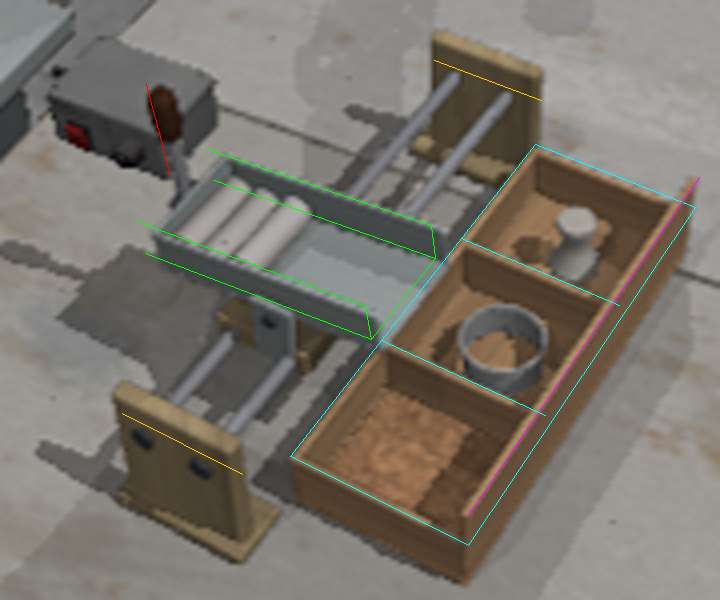

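View pics/top_ov1.png

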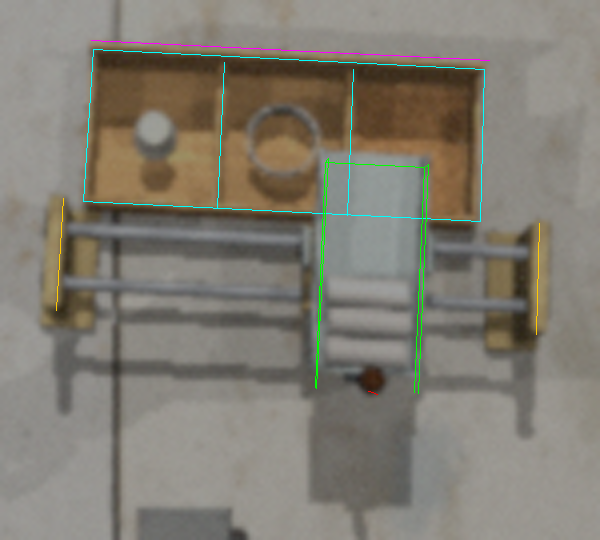

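```bash
python3 - <<'E'
from ov import *
for n in CR: draw(n,cv2.imread(f"pics/{n}0.png"),(.578,-.058),-.0613,(.695,-.0515),0,0,"ov2",CR[n])
E
```

```text
(no output)
```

View pics/side_ov2.png

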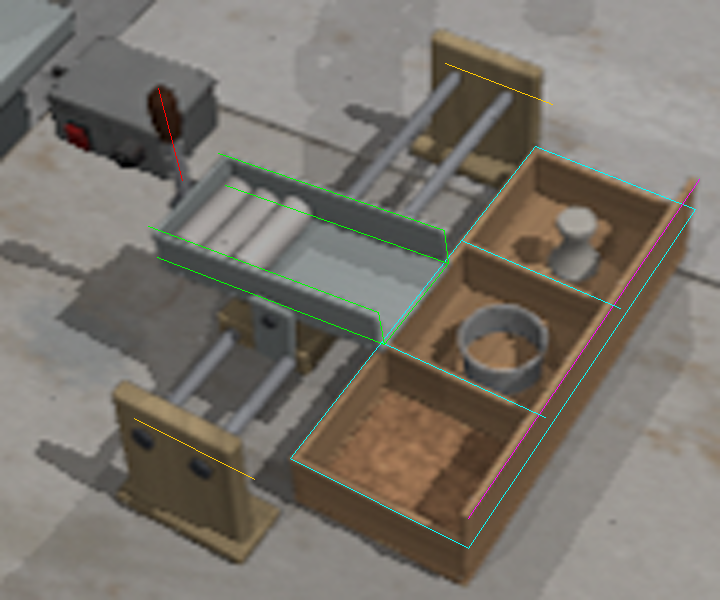

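View pics/top_ov2.png

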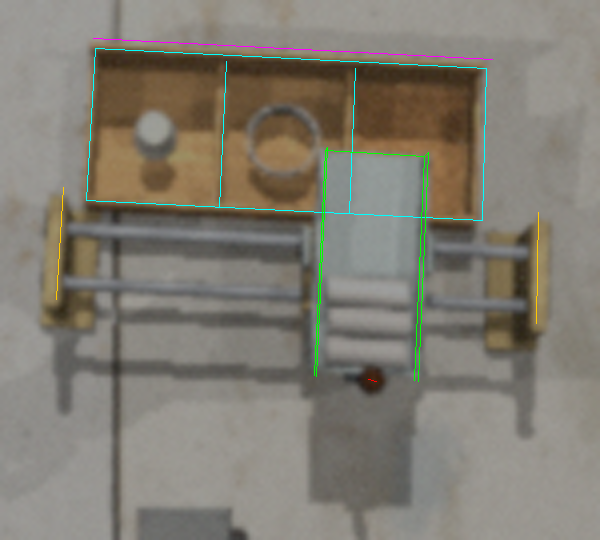

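```bash
cat > mv.py <<'E'
import numpy as np
from scipy.spatial.transform import Rotation as R, Slerp
from workcell import telemetry
YAW=-.0613
def rows(targets,base=None):
    # targets: list of (pos, Rotation); prints tool-frame shifts
    s=telemetry.observe(); p0=s["position"]; r0=R.from_euler('xyz',s["tool_rot"])
    if base: p0,r0=base
    for p,r in targets:
        print([*np.round(r0.inv().apply(np.array(p)-p0),4).tolist(),*np.round((r0.inv()*r).as_rotvec(),3).tolist()])
def down(tilt=0,yaw=YAW): # tool y along stand y, tilt about stand y
    return R.from_euler('z',yaw)*R.from_euler('y',tilt)*R.from_euler('xyz',[np.pi,0,np.pi])
E
python3 - <<'E'
from mv import *
s=telemetry.observe(); p0=s["position"]; r0=R.from_euler('xyz',s["tool_rot"])
S=Slerp([0,1],R.concatenate([r0,down()]))
wp=np.array([p0,[.36,.46,.29],[.46,.29,.30],[.50,.12,.30],[.49,-.02,.30],[.455,-.111,.30]])
d=np.r_[0,np.cumsum(np.linalg.norm(np.diff(wp,axis=0),axis=1))]
print(d)
L=np.linspace(0,d[-1],21)[1:]
T=[(np.array([np.interp(l,d,wp[:,k]) for k in range(3)]),S(l/d[-1])) for l in L]
rows(T)
E
```

```text
[0.         0.15197151 0.34945569 0.52409818 0.66445487 0.76195359]
[-0.0323, -0.0138, -0.0148, -0.0, -0.0, -0.019]
[-0.0645, -0.0276, -0.0297, -0.0, -0.0, -0.038]
[-0.0968, -0.0414, -0.0445, -0.0, -0.0, -0.057]
[-0.1291, -0.0553, -0.0592, -0.0, -0.0, -0.076]
[-0.1605, -0.0767, -0.0611, -0.0, -0.0, -0.095]
[-0.192, -0.0981, -0.063, -0.0, -0.0, -0.114]
[-0.2235, -0.1195, -0.0649, -0.0, -0.0, -0.133]
[-0.2549, -0.1409, -0.0668, -0.0, -0.0, -0.152]
[-0.2864, -0.1623, -0.0687, -0.0, -0.0, -0.171]
[-0.3115, -0.1906, -0.069, -0.0, -0.0, -0.19]
[-0.3352, -0.2204, -0.069, -0.001, -0.0, -0.209]
[-0.3589, -0.2502, -0.0689, -0.001, -0.0, -0.228]
[-0.3827, -0.28, -0.0689, -0.001, -0.0, -0.247]
[-0.404, -0.3112, -0.0689, -0.001, -0.0, -0.266]
[-0.4178, -0.3467, -0.0688, -0.001, -0.0, -0.285]
[-0.4316, -0.3822, -0.0688, -0.001, -0.0, -0.304]
[-0.4454, -0.4177, -0.0688, -0.001, -0.0, -0.323]
[-0.4531, -0.4546, -0.0687, -0.001, -0.0, -0.342]
[-0.4559, -0.4926, -0.0687, -0.001, -0.0, -0.361]
[-0.4587, -0.5306, -0.0687, -0.001, -0.0, -0.38]
```

Call:
carry_out(
  series=[
    [-0.032, -0.014, -0.015, 0, 0, -0.019, 0],
    [-0.065, -0.028, -0.03, 0, 0, -0.038, 0],
    [-0.097, -0.041, -0.045, 0, 0, -0.057, 0],
    [-0.129, -0.055, -0.059, 0, 0, -0.076, 0],
    [-0.16, -0.077, -0.061, 0, 0, -0.095, 0],
    [-0.192, -0.098, -0.063, 0, 0, -0.114, 0],
    [-0.223, -0.12, -0.065, 0, 0, -0.133, 0],
    [-0.255, -0.141, -0.067, 0, 0, -0.152, 0],
    [-0.286, -0.162, -0.069, 0, 0, -0.171, 0],
    [-0.311, -0.191, -0.069, 0, 0, -0.19, 0],
  ],
)

```text
clock: 1.35
position: [0.4673, 0.2582, 0.3001]
tool_rot: [-3.141, -0.0, 2.89]
force: [1.8, -0.0, -0.8]
grip_width: 0.0854
```

```bash
python3 - <<'E'
from mv import *
s=telemetry.observe(); p0=s["position"]; r0=R.from_euler('xyz',s["tool_rot"]);print(s)
S=Slerp([0,1],R.concatenate([r0,down()]))
wp=np.array([p0,[.49,.12,.30],[.48,-.02,.30],[.455,-.111,.30]])
d=np.r_[0,np.cumsum(np.linalg.norm(np.diff(wp,axis=0),axis=1))]
L=np.linspace(0,d[-1],11)[1:]
rows([(np.array([np.interp(l,d,wp[:,k]) for k in range(3)]),S(l/d[-1])) for l in L])
E
```

```text
{'clock': 1.35, 'qpos': array([-0.6373914 ,  0.30525626,  0.0276933 ,  1.75539748, -0.00936632,
        1.08129335,  0.71281376]), 'qd': array([ 0.45959582, -0.14624719,  0.08966151,  0.21914173, -0.02643688,
       -0.06785804,  0.70477562]), 'joint_efforts': array([-6.64361492e+00, -6.99293661e+01,  1.03386808e+00, -4.01309001e+01,
        4.93594632e-02,  3.52732418e-01, -2.32014701e+00]), 'position': array([0.46731811, 0.2581947 , 0.30008418]), 'tool_rot': array([-3.14138466e+00, -1.05073919e-04,  2.89018192e+00]), 'force': array([ 1.75066373, -0.01246045, -0.80451985]), 'moment': array([-0.07345025, -0.03571277,  0.02816512]), 'grip_width': 0.08535597970844742}
[-0.0151, -0.0343, 0.0, -0.0, -0.0, -0.019]
[-0.0302, -0.0686, 0.0001, -0.0, -0.0, -0.038]
[-0.0452, -0.1029, 0.0001, -0.0, -0.0, -0.057]
[-0.0581, -0.1379, 0.0001, -0.0, -0.0, -0.076]
[-0.0648, -0.1748, 0.0001, -0.0, -0.0, -0.095]
[-0.0715, -0.2117, 0.0001, -0.0, -0.0, -0.114]
[-0.0783, -0.2485, 0.0001, -0.0, -0.0, -0.133]
[-0.0812, -0.2857, 0.0001, -0.0, -0.0, -0.152]
[-0.0805, -0.3232, 0.0001, -0.0, -0.0, -0.171]
[-0.0799, -0.3607, 0.0002, -0.0, -0.0, -0.19]
```

Call:
carry_out(
  series=[
    [-0.015, -0.034, 0, 0, 0, -0.019, 0],
    [-0.03, -0.069, 0, 0, 0, -0.038, 0],
    [-0.045, -0.103, 0, 0, 0, -0.057, 0],
    [-0.058, -0.138, 0, 0, 0, -0.076, 0],
    [-0.065, -0.175, 0, 0, 0, -0.095, 0],
    [-0.0715, -0.212, 0, 0, 0, -0.114, 0],
    [-0.078, -0.249, 0, 0, 0, -0.133, 0],
    [-0.081, -0.286, 0, 0, 0, -0.152, 0],
    [-0.0805, -0.323, 0, 0, 0, -0.171, 0],
    [-0.08, -0.361, 0, 0, 0, -0.19, 0],
  ],
)

```text
clock: 2.6
position: [0.4537, -0.1113, 0.3002]
tool_rot: [3.142, -0.0, 3.081]
force: [-0.6, -0.2, 0.7]
grip_width: 0.0855
```

```bash
python3 - <<'E'
from mv import *
s=telemetry.observe();print(s["qpos"],s["position"],s["tool_rot"])
O=np.array([.577,-.058,0]); Rz=R.from_euler('z',YAW)
def knob(th,q):
    a=th-np.radians(6);return O+Rz.apply([-.109*np.cos(a)+.106*np.sin(a),-.06+q,.125+.109*np.sin(a)+.106*np.cos(a)]),a
k,a=knob(0,0);print(k,a)
r=down(a); z=r.apply([0,0,1])
rows([(k+z*.019-z*h,r) for h in(.06,.04,.02,0)])
p,d=__import__('workcell').imaging.grab_frame("side")
import cv2; cv2.imwrite("pics/s2.png",cv2.resize(p[130:300,200:380],None,fx=4,fy=4))
E
```

```text
[-0.06242988  0.19073791  0.20628356  1.91762128 -0.04512196  1.03793981
  1.67290056] [ 0.45367167 -0.11127075  0.30017614] [ 3.14154626e+00 -3.08231026e-04  3.08053636e+00]
[ 0.45406582 -0.11056759  0.21902572] -0.10471975511965978
[0.0039, 0.0007, 0.0404, 0.0, -0.105, 0.0]
[0.0018, 0.0007, 0.0603, 0.0, -0.105, 0.0]
[-0.0003, 0.0007, 0.0802, 0.0, -0.105, 0.0]
[-0.0024, 0.0007, 0.1, 0.0, -0.105, 0.0]
```

View pics/s2.png

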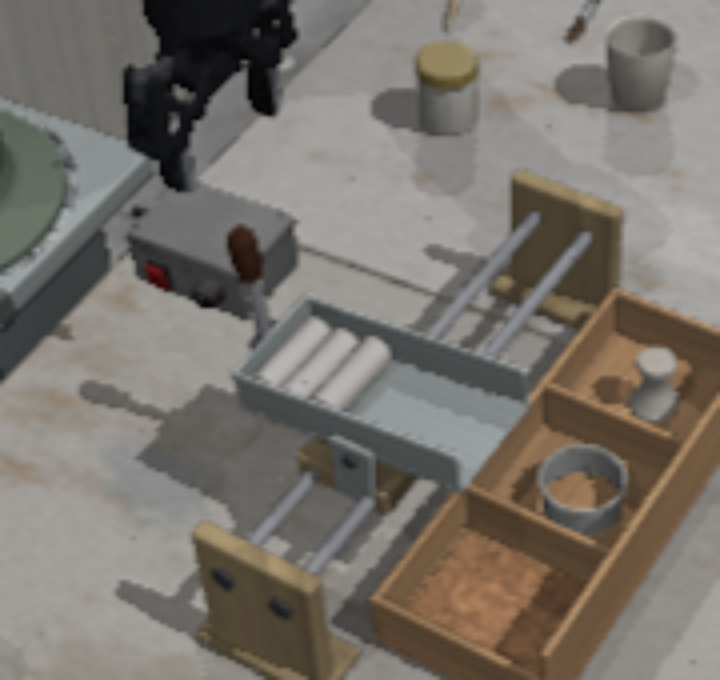

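```bash
python3 - <<'E'
from h import *
X=[[.4537,-.1113,.313],[.4537-.003,-.1113-.045,.313],[.4537+.003,-.1113+.045,.313],[.452,-.11,.24]]
print((proj("side",X)-[200,130]+.5)*4)
E
```

```text
[[226.30289834 147.67813167]
 [184.15171203 186.11128086]
 [266.58002112 110.9603143 ]
 [237.50195388 226.98858825]]
```

Call:
carry_out(
  series=[
    [0.004, 0.001, 0.02, 0, -0.05, 0, 0],
    [0.004, 0.001, 0.04, 0, -0.105, 0, 0],
    [0.002, 0.001, 0.06, 0, -0.105, 0, 0],
    [0, 0.001, 0.08, 0, -0.105, 0, 0],
    [-0.0015, 0.001, 0.09, 0, -0.105, 0, 0],
    [-0.0025, 0.001, 0.1, 0, -0.105, 0, 0],
    [-0.0025, 0.001, 0.1, 0, -0.105, 0, 0],
  ],
)

```text
clock: 3.52
position: [0.4566, -0.1094, 0.2]
tool_rot: [-3.142, 0.104, 3.08]
force: [-1.6, 0.1, 0.3]
grip_width: 0.0854
```

```bash
python3 - <<'E'
from h import *
p,d=imaging.grab_frame("side")
cv2.imwrite("pics/s3.png",cv2.resize(p[130:300,200:380],None,fx=4,fy=4))
E
```

```text
(no output)
```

View pics/s3.png

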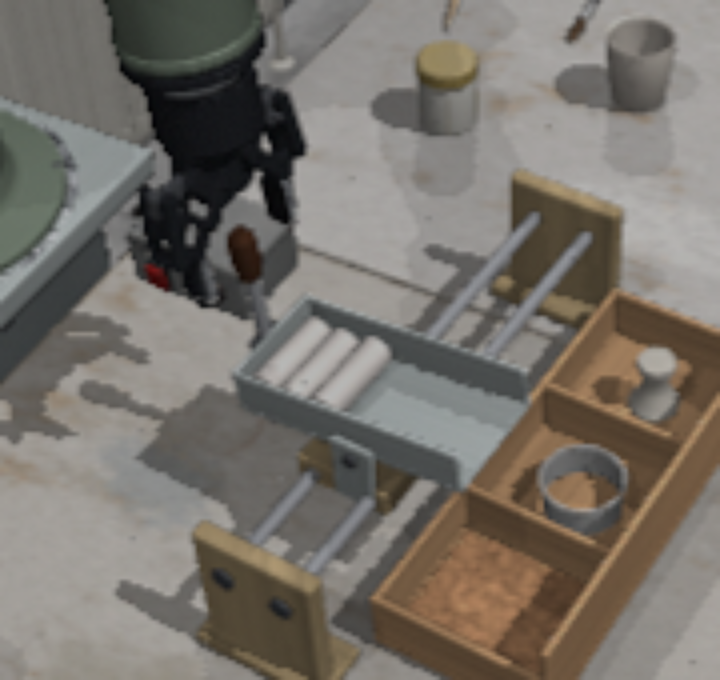

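Call:
carry_out(
  series=[
    [0, 0, 0, 0, 0, 0, 100],
    [0, 0, 0, 0, 0, 0, 160],
    [0, 0, 0, 0, 0, 0, 200],
    [0, 0, 0, 0, 0, 0, 255],
    [0, 0, 0, 0, 0, 0, 255],
    [0, 0, 0, 0, 0, 0, 255],
    [0, 0, 0, 0, 0, 0, 255],
    [0, 0, 0, 0, 0, 0, 255],
  ],
  force=40,
)

```text
clock: 4.58
position: [0.4566, -0.1094, 0.2004]
tool_rot: [3.142, 0.105, 3.08]
force: [-3.7, 1.2, 5.3]
grip_width: 0.0217
```

```bash
python3 - <<'E'
from mv import *
s=telemetry.observe();print(s["position"],s["tool_rot"],s["force"],s["moment"])
p0=s["position"]; y=np.array([np.sin(-YAW),np.cos(YAW),0])
r0=R.from_euler('xyz',s["tool_rot"])
rows([(p0-y*t,r0) for t in(.005,.043)])
E
```

```text
[ 0.45663525 -0.10938634  0.20039547] [3.14155042 0.10479422 3.07965045] [-3.695573    1.18048711  5.30272166] [ 0.08830277  0.72014885 -0.01153582]
[-0.0, -0.005, 0.0, 0.0, 0.0, 0.0]
[-0.0, -0.043, 0.0, 0.0, 0.0, 0.0]
```

Call:
carry_out(
  series=[
    [0, -0.004, 0, 0, 0, 0, 255],
    [0, -0.01, 0, 0, 0, 0, 255],
    [0, -0.016, 0, 0, 0, 0, 255],
    [0, -0.022, 0, 0, 0, 0, 255],
    [0, -0.028, 0, 0, 0, 0, 255],
    [0, -0.034, 0, 0, 0, 0, 255],
    [0, -0.039, 0, 0, 0, 0, 255],
    [0, -0.043, 0, 0, 0, 0, 255],
    [0, -0.043, 0, 0, 0, 0, 255],
    [0, -0.043, 0, 0, 0, 0, 255],
  ],
)

```text
clock: 5.82
position: [0.454, -0.1526, 0.2004]
tool_rot: [-3.141, 0.105, 3.079]
force: [-3.1, -1.5, 4.3]
grip_width: 0.0216
```

```bash
python3 - <<'E'
from ov import *
s=telemetry.observe();print(s["position"],s["tool_rot"],s["force"],s["grip_width"])
for n in CR:
    p,d=imaging.grab_frame(n);draw(n,p,(.577,-.058),-.0613,(.695,-.0505),-.043,0,"ov4",CR[n])
E
```

```text
[ 0.45399608 -0.15263756  0.20041048] [-3.14132281  0.1049712   3.07935406] [-3.05542882 -1.46938108  4.33657058] 0.02162396821250803
```

View pics/side_ov4.png

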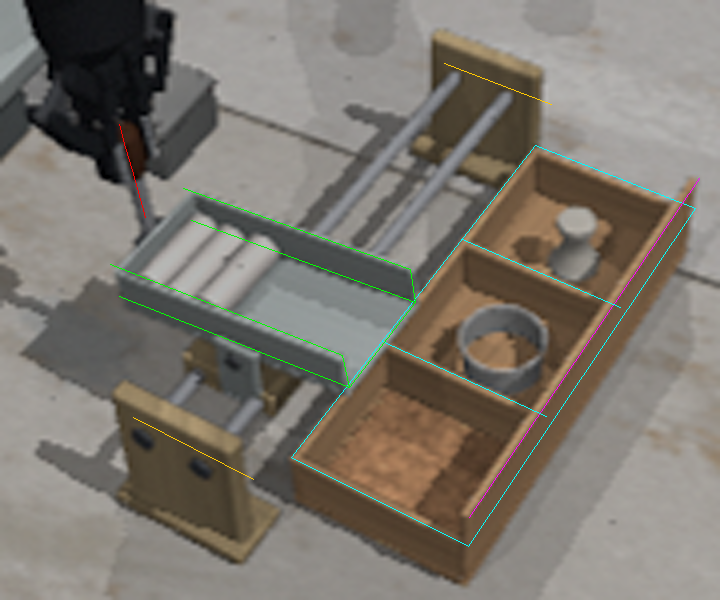

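View pics/top_ov4.png

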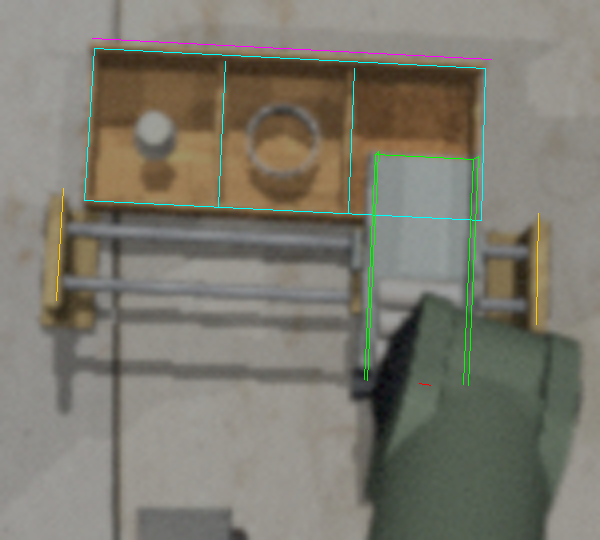

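```bash
cat > tip.py <<'E'
from mv import *
def arc(angles,th_now):
    s=telemetry.observe();p0=s["position"];r0=R.from_euler('xyz',s["tool_rot"])
    Rz=R.from_euler('z',YAW);piv=np.array([.577,-.058,.125])
    print("th from tilt",-s["tool_rot"][1]+.105,s["position"],s["force"],s["qpos"],s["grip_width"])
    T=[]
    for th in angles:
        q=Rz*R.from_euler('y',th-th_now)*Rz.inv()
        T.append((piv+q.apply(p0-piv),q*r0))
    rows(T)
E
python3 - <<'E'
from tip import *
arc(np.arange(1,11)*.03,0)
E
```

```text
th from tilt 4.766507071886361e-05 [ 0.45399488 -0.15259467  0.20040512] [-3.87454764 -0.39613612  5.34412033] [ 0.0539083   0.2893244   0.19070367  2.09399065 -0.11675421  0.66288709
  1.83112322] 0.021676882292542967
[-0.0027, 0.0, -0.0032, 0.0, 0.03, -0.0]
[-0.0054, 0.0, -0.0063, 0.0, 0.06, -0.0]
[-0.0083, 0.0, -0.0094, 0.0, 0.09, -0.0]
[-0.0112, 0.0, -0.0124, 0.0, 0.12, -0.0]
[-0.0143, 0.0, -0.0152, 0.0, 0.15, -0.0]
[-0.0174, 0.0, -0.018, 0.0, 0.18, -0.0]
[-0.0206, 0.0, -0.0207, 0.0, 0.21, -0.0]
[-0.0238, 0.0, -0.0233, 0.0, 0.24, -0.0]
[-0.0272, 0.0, -0.0258, 0.0, 0.27, -0.0]
[-0.0306, 0.0, -0.0281, 0.0, 0.3, -0.0]
```

Call:
carry_out(
  series=[
    [-0.0027, 0, -0.0032, 0, 0.03, 0, 255],
    [-0.0054, 0, -0.0063, 0, 0.06, 0, 255],
    [-0.0083, 0, -0.0094, 0, 0.09, 0, 255],
    [-0.0112, 0, -0.0124, 0, 0.12, 0, 255],
    [-0.0143, 0, -0.0152, 0, 0.15, 0, 255],
    [-0.0174, 0, -0.018, 0, 0.18, 0, 255],
    [-0.0206, 0, -0.0207, 0, 0.21, 0, 255],
    [-0.0238, 0, -0.0233, 0, 0.24, 0, 255],
    [-0.0272, 0, -0.0258, 0, 0.27, 0, 255],
    [-0.0306, 0, -0.0281, 0, 0.3, 0, 255],
  ],
)

```text
clock: 7.18
position: [0.4805, -0.1542, 0.2317]
tool_rot: [-3.141, -0.198, 3.079]
force: [-9.6, 0.2, 10.7]
grip_width: 0.0217
```

```bash
python3 - <<'E'
from tip import *
arc(.3+np.arange(1,11)*.035,.3)
from h import *
p,d=imaging.grab_frame("side")
cv2.imwrite("pics/s5.png",cv2.resize(p[130:300,200:380],None,fx=4,fy=4))
E
```

```text
th from tilt 0.3033617504902091 [ 0.48051503 -0.15422558  0.23168977] [-9.62177134  0.2098715  10.66166388] [ 0.01784812  0.44531475  0.22060871  1.77095178 -0.06848131  1.13199911
  1.77054167] 0.02170993527011766
[-0.0031, 0.0, -0.0038, 0.0, 0.035, 0.0]
[-0.0063, 0.0, -0.0075, 0.0, 0.07, 0.0]
[-0.0097, 0.0, -0.011, 0.0, 0.105, 0.0]
[-0.0132, 0.0, -0.0145, 0.0, 0.14, 0.0]
[-0.0168, 0.0, -0.0178, 0.0, 0.175, 0.0]
[-0.0205, 0.0, -0.021, 0.0, 0.21, 0.0]
[-0.0243, 0.0, -0.024, 0.0, 0.245, 0.0]
[-0.0283, 0.0, -0.0269, 0.0, 0.28, 0.0]
[-0.0323, 0.0, -0.0297, 0.0, 0.315, 0.0]
[-0.0364, 0.0, -0.0323, 0.0, 0.35, 0.0]
```

View pics/s5.png

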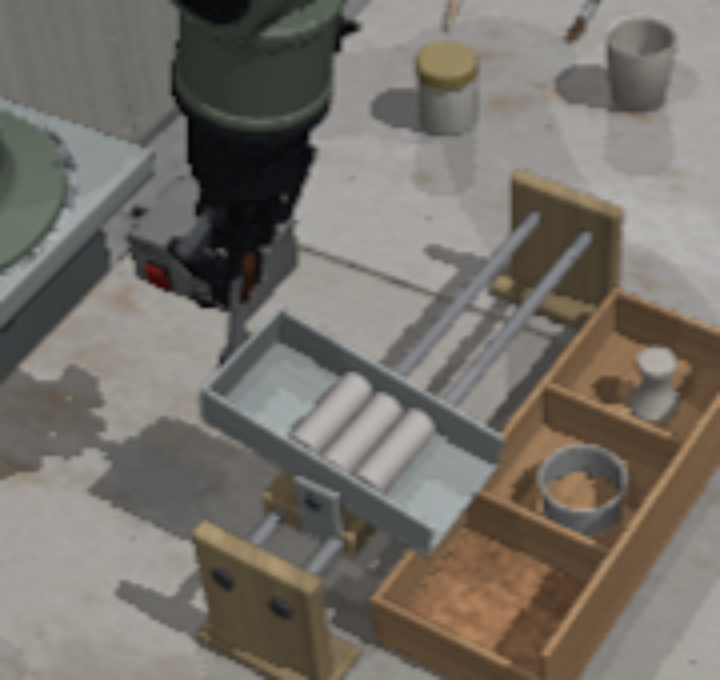

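Call:
carry_out(
  series=[
    [-0.0025, 0, -0.0042, 0, 0.035, 0, 255],
    [-0.0052, 0, -0.0083, 0, 0.07, 0, 255],
    [-0.0082, 0, -0.012, 0, 0.105, 0, 255],
    [-0.0116, 0, -0.0156, 0, 0.14, 0, 255],
    [-0.0152, 0, -0.019, 0, 0.175, 0, 255],
    [-0.0189, 0, -0.0222, 0, 0.21, 0, 255],
    [-0.0227, 0, -0.0252, 0, 0.245, 0, 255],
    [-0.0267, 0, -0.0281, 0, 0.28, 0, 255],
    [-0.0307, 0, -0.0309, 0, 0.315, 0, 255],
    [-0.0348, 0, -0.0335, 0, 0.35, 0, 255],
  ],
)

```text
clock: 8.48
position: [0.5221, -0.1567, 0.2572]
tool_rot: [-3.141, -0.547, 3.079]
force: [-1.1, -1.3, -1.1]
grip_width: 0.0218
```

```bash
python3 - <<'E'
from tip import *
arc([.65],.65)
from h import *
p,d=imaging.grab_frame("side")
cv2.imwrite("pics/s6.png",cv2.resize(p[130:300,200:380],None,fx=4,fy=4))
E
```

```text
th from tilt 0.6518246230625249 [ 0.52209885 -0.1566953   0.25724587] [-1.08886115 -1.32294428 -1.06459102] [ 0.01983751  0.69966866  0.23317846  1.36940656 -0.05634871  1.62788698
  1.76222038] 0.0218125421708161
[0.0, 0.0, 0.0, 0.0, -0.0, 0.0]
```

View pics/s6.png

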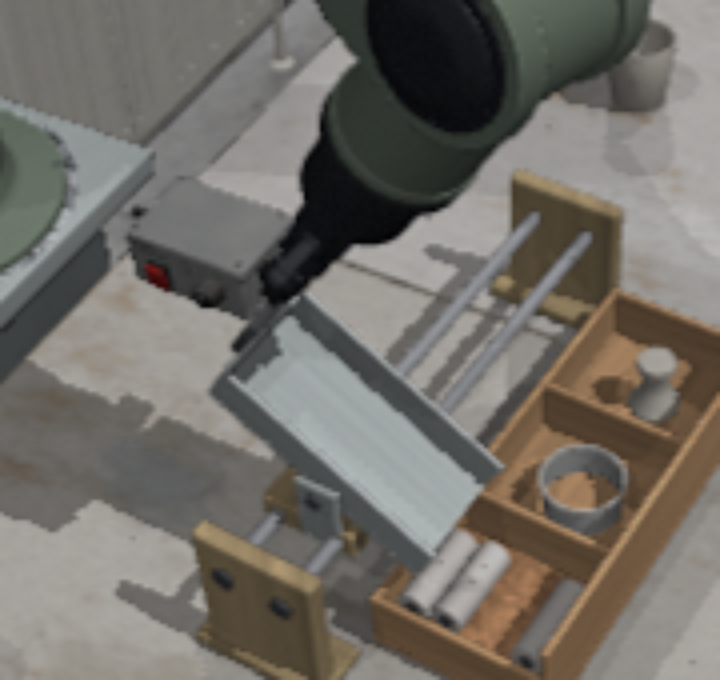

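```bash
python3 - <<'E'
from tip import *
arc(.65-np.arange(1,11)*.035,.65)
E
```

```text
th from tilt 0.6546255820034088 [ 0.52234375 -0.15650165  0.2572308 ] [-5.63204995 -1.14553737 10.31099255] [ 0.01971445  0.70175221  0.23298257  1.36676348 -0.05618266  1.63121923
  1.76223552] 0.021459689928986354
[0.003, -0.0, 0.0039, -0.0, -0.035, 0.0]
[0.0058, -0.0, 0.0079, -0.0, -0.07, 0.0]
[0.0086, -0.0, 0.0121, -0.0, -0.105, 0.0]
[0.0111, -0.0, 0.0163, -0.0, -0.14, 0.0]
[0.0135, -0.0, 0.0206, -0.0, -0.175, 0.0]
[0.0158, -0.0, 0.0249, -0.0, -0.21, 0.0]
[0.0179, -0.0, 0.0294, -0.0, -0.245, 0.0]
[0.0199, -0.0, 0.0339, -0.0, -0.28, 0.0]
[0.0216, -0.0, 0.0385, -0.0, -0.315, 0.0]
[0.0233, -0.0, 0.0432, -0.0, -0.35, 0.0]
```

Call:
carry_out(
  series=[
    [0.003, 0, 0.0039, 0, -0.035, 0, 255],
    [0.0058, 0, 0.0079, 0, -0.07, 0, 255],
    [0.0086, 0, 0.0121, 0, -0.105, 0, 255],
    [0.0111, 0, 0.0163, 0, -0.14, 0, 255],
    [0.0135, 0, 0.0206, 0, -0.175, 0, 255],
    [0.0158, 0, 0.0249, 0, -0.21, 0, 255],
    [0.0179, 0, 0.0294, 0, -0.245, 0, 255],
    [0.0199, 0, 0.0339, 0, -0.28, 0, 255],
    [0.0216, 0, 0.0385, 0, -0.315, 0, 255],
    [0.0233, 0, 0.0432, 0, -0.35, 0, 255],
  ],
)

```text
clock: 9.78
position: [0.4805, -0.1539, 0.232]
tool_rot: [-3.141, -0.192, 3.08]
force: [9.4, -2.5, -16.3]
grip_width: 0.0221
```

```bash
python3 - <<'E'
from tip import *
arc(.3-np.arange(1,11)*.03,.3)
E
```

```text
th from tilt 0.29723087181463614 [ 0.48048131 -0.1539275   0.23195487] [  9.43000374  -2.50170597 -16.31404013] [ 0.017246    0.4412119   0.22028684  1.77561348 -0.06840667  1.12522756
  1.77058909] 0.022122158681999748
[0.0026, 0.0, 0.0033, -0.0, -0.03, 0.0]
[0.0051, 0.0, 0.0067, -0.0, -0.06, 0.0]
[0.0074, 0.0, 0.0102, -0.0, -0.09, 0.0]
[0.0097, 0.0, 0.0137, -0.0, -0.12, 0.0]
[0.0119, 0.0, 0.0173, -0.0, -0.15, 0.0]
[0.0139, 0.0, 0.021, -0.0, -0.18, 0.0]
[0.0159, 0.0, 0.0247, -0.0, -0.21, 0.0]
[0.0177, 0.0, 0.0285, -0.0, -0.24, 0.0]
[0.0194, 0.0, 0.0323, -0.0, -0.27, 0.0]
[0.021, 0.0, 0.0362, -0.0, -0.3, 0.0]
```

Call:
carry_out(
  series=[
    [0.002, 0, 0.0038, 0, -0.03, 0, 255],
    [0.004, 0, 0.0075, 0, -0.06, 0, 255],
    [0.0062, 0, 0.0112, 0, -0.09, 0, 255],
    [0.0084, 0, 0.0148, 0, -0.12, 0, 255],
    [0.0105, 0, 0.0184, 0, -0.15, 0, 255],
    [0.0125, 0, 0.0221, 0, -0.18, 0, 255],
    [0.0145, 0, 0.0258, 0, -0.21, 0, 255],
    [0.0163, 0, 0.0296, 0, -0.24, 0, 255],
    [0.018, 0, 0.0334, 0, -0.27, 0, 255],
    [0.0195, 0, 0.0372, 0, -0.3, 0, 255],
  ],
)

```text
clock: 11.02
position: [0.4536, -0.1523, 0.2]
tool_rot: [-3.141, 0.107, 3.08]
force: [0.5, 0.4, 7.5]
grip_width: 0.022
```

```bash
python3 - <<'E'
from tip import *
arc([0],0)
from h import *
p,d=imaging.grab_frame("side")
cv2.imwrite("pics/s7.png",cv2.resize(p[130:300,200:380],None,fx=4,fy=4))
E
```

```text
th from tilt -0.001703432274130487 [ 0.4536396  -0.15233566  0.19999052] [0.52192636 0.43997575 7.49049101] [ 0.05389387  0.28857886  0.19041786  2.09669542 -0.11754142  0.65922179
  1.83195627] 0.021993618342376134
[0.0, 0.0, 0.0, 0.0, 0.0, 0.0]
```

View pics/s7.png

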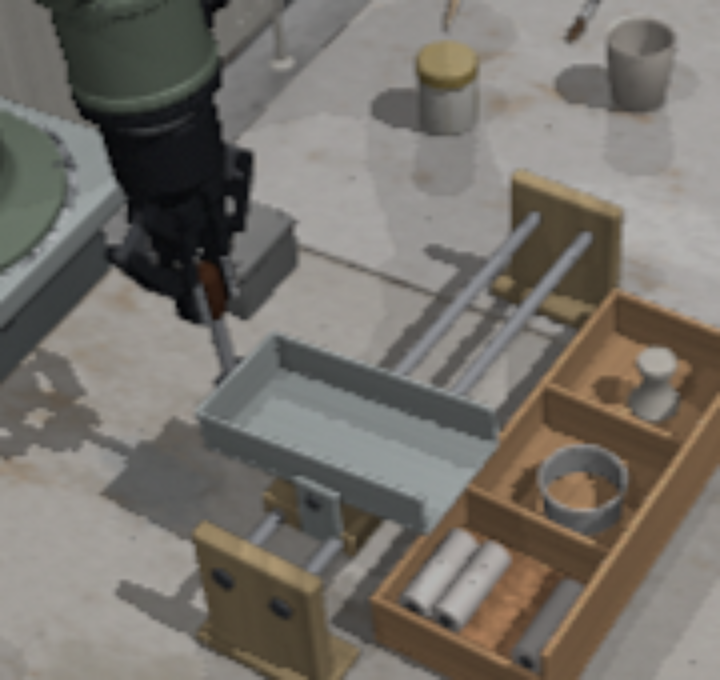

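Call:
carry_out(
  series=[
    [0, 0, 0, 0, 0, 0, 180],
    [0, 0, 0, 0, 0, 0, 100],
    [0, 0, 0, 0, 0, 0, 0],
    [0, 0, 0, 0, 0, 0, 0],
    [0, 0, 0, 0, 0, 0, 0],
    [0, 0, 0, 0, 0, 0, 0],
    [0, 0, -0.02, 0, 0, 0, 0],
    [0, 0, -0.05, 0, 0, 0, 0],
    [0, 0, -0.08, 0, 0, 0, 0],
    [0, 0, -0.11, 0, 0, 0, 0],
  ],
)

```text
clock: 12.32
position: [0.4418, -0.1515, 0.3104]
tool_rot: [-3.142, 0.105, 3.08]
force: [0.1, 0.4, -0.1]
grip_width: 0.0855
```

Call:
carry_out(
  series=[
    [0, 0.04, -0.01, 0, 0, 0, 0],
    [0, 0.09, -0.02, 0, 0, 0, 0],
    [0, 0.14, -0.02, 0, 0, 0, 0],
    [0, 0.18, -0.02, 0, 0, 0, 0],
    [0, 0.2, -0.02, 0, 0, 0, 0],
    [0, 0.2, -0.02, 0, 0, 0, 0],
    [0, 0.2, -0.02, 0, 0, 0, 0],
  ],
)

```text
clock: 13.2
position: [0.4523, 0.0474, 0.3292]
tool_rot: [-3.141, 0.105, 3.079]
force: [0.0, -0.9, 0.8]
grip_width: 0.085
```

```bash
python3 - <<'E'
from ov import *
s=telemetry.observe();print(s["clock"],s["position"],s["force"],s["grip_width"],abs(s["qd"]).max())
for n in CR:
    p,d=imaging.grab_frame(n);draw(n,p,(.577,-.058),-.0613,(.695,-.0505),-.043,0,"ov8",CR[n])
    P=cloud(n,d)
    if n=="side": 
        cv2.imwrite("pics/s8.png",p)
        for u,v in((308,280),(318,284),(335,293)):print(P[v-5:v,u].round(3).tolist()[-1])
E
```

```text
13.2 [0.45225573 0.04742124 0.32923345] [ 0.02645968 -0.87768026  0.76255569] 0.08503995598167068 0.008631824676404122
[0.645, -0.195, 0.033]
[0.674, -0.188, 0.025]
[0.732, -0.198, 0.031]
```

View pics/side_ov8.png

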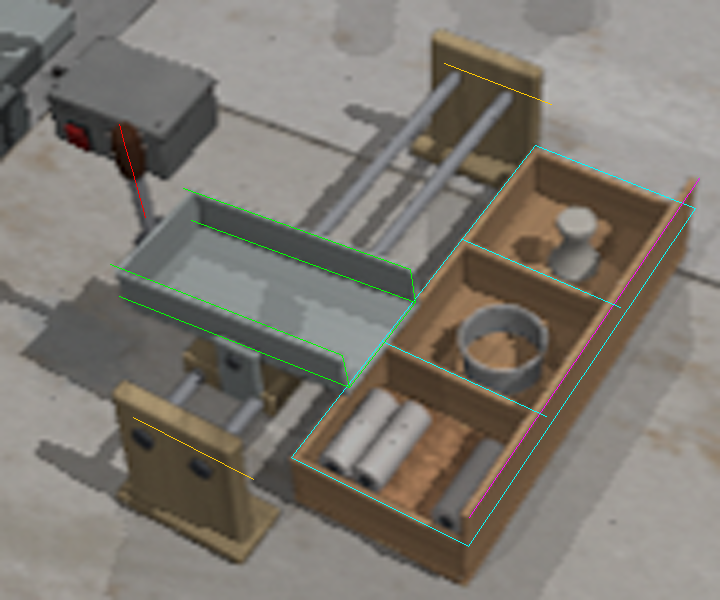

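View pics/top_ov8.png

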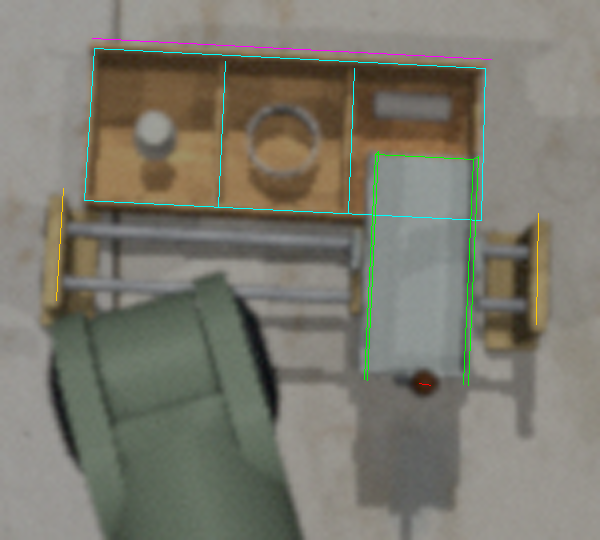

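View pics/s8.png

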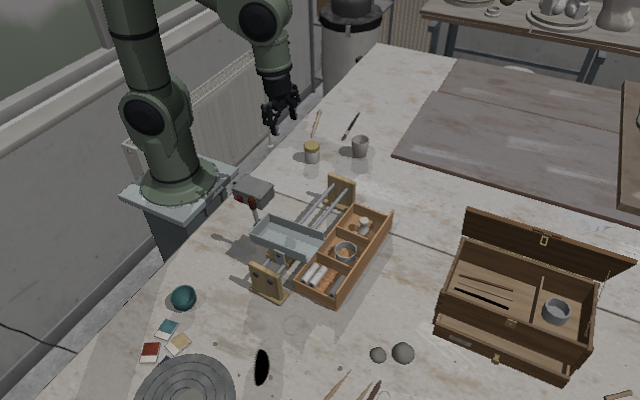

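All three posts lie in the cork compartment: two by its front wall at about (345,430) and (395,445) in the zoomed side picture, the third by the back wall at about (470,485). The trough is empty and down at its rest outline, the stamp, cutter, jar, cup and bowl are where they were, and the arm is clear.

```bash
python3 -c "
from workcell import ticket;print(ticket.job_done())"
```

```text
the job is handed in; nothing more can be done
None
```

I gripped the wooden handle, slid the carriage 43 mm to the stand's −y side so the trough faced the cork-lined compartment, and tipped it to about 0.65 rad. I then lowered it to rest, let go and moved the arm clear. The job was handed in at about 13 s.

- **Posts:** in the last pictures all three lie in the cork compartment, with tops about 25–33 mm above the bench. Two are by the front wall and one is by the back wall. The gripper never came near them.
- **Trough:** it is empty and matches the outline I predicted for its rest position, to within 1–2 mm.
- **Other objects:** the stamp, ring cutter, jar, cup and bowl show no movement in the images.
- **Forces:** the most I read at the end of a move was about 19 N. That came from my arc about the pivot being roughly 2 mm off, and I corrected for it in both directions.
- **Disagreements:** raw depth readings from the two cameras differed by up to about 5–10 mm on small parts such as the knob and end plates. I resolved this by fitting outlines to both views. The grip opening read 22 mm on the 24 mm knob, but the hold was firm. No final check failed.

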